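# Couple the vice head to its ball base

### The job

Mount the small vice head on the ball base. Raise the clamp lever on the head, lower the head gently over the ball until its underside sits flat on the steel collar, then press the lever fully down to lock it on the ball and let go. Leave the tools round the work where they are.

Things in the scene. Friction and masses are not known exactly. Their poses are not given: they have to be found in the camera images.
- vice_head: Loose steel screw-vice head on a ball coupler, about 0.85 kg, standing upright on the worktop. Origin: centre of its flat underside, on the socket's axis; z up. The lever points along its -x, the vice-screw knob along +x (end at x = 43, height 57 mm). Round coupler housing, diameter 68, heights 0 to 42; two cheeks beside the lever's pivot, 42 mm wide over both, reach back to x = -52, height 44.
- jaws (a point): Middle of the two steel vice jaws on top of the head, at x = 1, y = 0, height 62 mm in the head's frame; axes as the head's. The pair spans x = -24 to +26, y = -20 to +20, heights 46 to 76 mm. Grip the head here from above, across y, on the flat jaw ends (40 mm wide).
- ball_base: Heavy green cast base, diameter 108 mm, fixed to the worktop. Origin: centre of its underside, z up. It carries a flat steel collar (diameter 70, top face 20 mm above the worktop), a 12 mm neck and a 25 mm steel ball. The head is mounted when its underside lies flat on the collar, so that its origin is 20 mm above the worktop on the ball's axis; any heading will do.
- ball (a point): Centre of the 25 mm ball, 42 mm above the worktop.
- socket (a point): Centre of the socket's mouth in the head's underside (the head's origin). The bore is 31 mm wide for its lowest 16 mm, then 27 mm (1 mm play round the ball), roof at height 36. A keeper plate (heights 5 to 11 mm) comes in from the lever's side: lever down, its tip is 8 mm from the axis and no ball can pass; lever past 0.65 rad, the bore is free.
- lever (a joint): Angle of the clamp lever, rad: 0 = pressed fully down, level (locked); 1.0 = fully raised (stop). Its pivot is parallel to the head's y, at x = -36, height 34 mm in the head's frame. It stays where it is left: friction about 0.035 N m in all, 0.5 N at the knob. It drives the keeper plate, 8.5 mm per rad.
- lever_knob (a point): Centre of the black ball knob at the end of the lever, diameter 20 mm, 65 mm from the pivot on a 9 mm round rod. Lever down, it is at x = -101, y = 0, height 34 mm in the head's frame, free space under it. Smooth: it turns freely between two fingers, so it can be pinched from above across the head's y and carried round the pivot in an arc, or pressed from above.
- spanner_a: Loose open-ended spanner 180 mm long, 6 mm thick, lying flat behind the work; origin under its middle. Leave alone.
- oil_can: Red conical thumb oil can, 68 mm wide, 118 mm tall, behind the work; origin under its middle. Leave alone.
- tweezers: Loose steel tweezers 120 mm long, 10 mm high, lying at the front edge of the worktop; origin under their middle. Leave alone.
- hex_key: Loose hex key, 88 mm long, 6 mm thick, lying at the front edge; origin under its middle. Leave alone.

How it is judged:
On the way, in this order (a step that is already met when the one before it is completed fails the run):
1. the lever is raised (past 0.6 rad) with the head not yet on the ball (value of joint lever above 0.6 rad and horizontal distance between socket and ball above 0.06 m), for 0.1 s.
2. the head sits on the collar over the ball, upright, with the lever still raised (past 0.5 rad) (value of joint lever above 0.5 rad and horizontal distance between socket and ball below 0.004 m and z of socket in the frame of ball_base below 0.023 m and angle between vice_head's own z axis and vertical below 0.08 rad), for 0.1 s.
At the end, for the whole second after the job is handed in: The head rests flat on the collar (underside within 3 mm of the collar's height, tilt under 0.08 rad), its socket centred on the ball within 4 mm, and the lever is down (under 0.1 rad), everything at rest (value of joint lever below 0.1 rad and horizontal distance between socket and ball below 0.004 m and z of socket in the frame of ball_base between 0.017 and 0.023 m and angle between vice_head's own z axis and vertical below 0.08 rad and linear speed of vice_head below 0.02 m/s); the robot touches nothing.
It fails at once if the head is dropped or slammed onto the ball (faster than 0.35 m/s close over the ball) (distance between socket and ball below 0.045 m and linear speed of vice_head above 0.35 m/s).
It fails at once if a tool beside the work is pushed more than 30 mm (distance of any of spanner_a, oil_can, tweezers, hex_key from where it was at the start of the episode above 0.03 m).
It also fails if it takes over 64 s, if anything falls off the work surface, if the arm or the gripper's body presses on something with over 40 N, if the wrist force passes 120 N, or if a joint passes its speed limit or range.

### The arm

A 7-joint arm with a two-finger parallel gripper is mounted at the origin on a cart in front of the work surface, level with it; the furniture and walls round the work are solid. World frame = base frame: x ahead of the robot, y to its left, z up, the work surface at z = 0. Lengths are in m, angles in rad, forces in N, time in s.
With the tool pointing down it reaches from about 0.4 to 0.85 m from the base axis. Payload 4.4 kg.
Tool frame: the origin (TCP) lies at the very end of the fingers, on their centre line; the grasp point (between the pads) lies 19 mm behind it; x points along the fingers, y is the direction in which the jaws open and shut, and the axes are right-handed (so a half turn about x gives the same grasp; the last joint's range is limited). The gripper opens to 94 mm and grips with 3 to 60 N. Pads are 16 mm wide; open, the fingers measure 119 mm over their backs; the gripper's body (75 mm by 177 mm) begins 78 mm behind the grasp point.
Start: joints at [-1.17, 0.628, 0.038, 1.517, -0.027, 0.996, -0.02], TCP at [0.292, 0.58, 0.205] pointing down, gripper open.
Joint ranges: [-3.06, 3.06], [-0.37, 2.12], [-1.25, 1.32], [0.18, 2.47], [-1.1, 4.24], [0.23, 1.98], [-2.94, 2.94]. Speed limits (rad/s): [2.57, 2.57, 3.14, 3.14, 3.14, 3.14, 3.14].

### API

Orientations are given as a rotation vector (axis times angle).
In Python, from workcell import r gives the robot as it stands.
- The arm moves only by the shell command python3 -m crank 'ROWS' [FORCE]. ROWS is text: rows parted by semicolons, each of 7 numbers parted by spaces: the finger opening in cm, from 0 to 9.4, then the shift along the tool's x, y, z in cm, then the turn, a rotation vector about the tool's x, y, z in rad. In form: gripper x y z ax ay az; .... A call has 1 to 12 rows; each row is the pose to reach, as a shift and turn from the pose commanded when the call began, along the tool's axes at that moment; what a row does not reach only later rows make up. A row lasts 1/8 s, in which the tool goes at most 62.5 mm and 10.7 degrees, less where a joint would pass 70% of its speed; a pose out of reach is approached as far as the arm can. A call with a gripper value outside its range is refused whole. The fingers move at their own pace and stop on an object; FORCE is the grip in N (left out, the last holds). Time passes only in rows, so rows that repeat a pose let the fingers close. It gives the time, the measured TCP pose, the force and the opening at its end, in the units of the state.
- r.get_obs(): the state, without advancing time (a new reading comes with each control period).
- r.get_image(name): name is "scene" or "side" or "wrist"; returns the picture (480x640x3 uint8, red, green, blue); there is no depth.
- r.camera_info(name): a dict with "camera_matrix" (3x3 intrinsics, pixels), "k1" (the pictures are not rectified: a ray, as slopes to the right and down, at radius r is drawn at 1 + k1 r^2 times it, then the intrinsics apply), "extrinsics" (4x4, takes a point from camera to world coordinates). Camera axes: x right, y down, z forward; pixel columns grow to the right and rows downward; lengths in m; the calibration is good to about 2 mm. A picture is of the moment at which its call begins: read the wrist's pose just before it. camera_info takes no time and is no camera call; for the wrist camera it gives the pose at the moment of the call.
- r.close_job(): hands the job in, once; it reports no verdict.
The state is a dict: "t": time; "joint_pos": joint angles; "qvel": joint speeds; "effort": joint torques, N m; "eef_pos": TCP position; "tool_rot": TCP orientation; "wrist_force": force on the tool from outside, world axes, zero at the start; "moment": the same for the moment, N m; "grip_width": opening from 0.0 (shut) to 1.0 (fully open).
Only numpy, scipy, OpenCV 4.12 (cv2) and the standard library are available. Lean on these libraries where they do the work, as an engineer would, in place of code of your own. Each camera call takes 0.05 s, during which the arm holds its last target. There are 200 camera calls.

## Working session

There is one attempt and no reset: what is moved stays moved. The work goes in short steps, Python scripts to look and compute and a shell command to move; the robot and the scene stay as the last step left them, time stands still between calls to the robot, and variables do not carry over. Pictures are saved under pics/ and viewed, about 8 in all and at most 12, crops included, and the job is handed in when it is done.

```bash
mkdir -p pics; ls; cat > h.py <<'E'
import numpy as np, cv2
from workcell import r
from scipy.spatial.transform import Rotation as R
def shot(n,f):
    im=r.get_image(n); cv2.imwrite('pics/'+f,im[:,:,::-1]); return im
def ray(ci,u,v):
    K=np.array(ci['camera_matrix']);E=np.array(ci['extrinsics'])
    k=ci['k1']; d=np.array([(u-K[0,2])/K[0,0],(v-K[1,2])/K[1,1]]); s=d.copy()
    for _ in range(20): s=d/(1+k*(s@s))
    w=E[:3,:3]@np.array([s[0],s[1],1]); return E[:3,3],w/np.linalg.norm(w)
def onplane(ci,u,v,z):
    o,w=ray(ci,u,v); return o+w*(z-o[2])/w[2]
def proj(ci,p):
    K=np.array(ci['camera_matrix']);E=np.array(ci['extrinsics'])
    c=E[:3,:3].T@(np.array(p)-E[:3,3]); s=c[:2]/c[2]; s=s*(1+ci['k1']*(s@s))
    return K[:2,:2]@s+K[:2,2]
def tri(rays):
    A=np.zeros((3,3));b=np.zeros(3)
    for o,w in rays:
        P=np.eye(3)-np.outer(w,w);A+=P;b+=P@o
    p=np.linalg.solve(A,b); return p,[np.linalg.norm((np.eye(3)-np.outer(w,w))@(p-o)) for o,w in rays]
E
python3 - <<'E'
from h import *
for n in ['scene','side','wrist']:
    shot(n,n+'0.png'); ci=r.camera_info(n); print(n,ci['k1'],np.round(np.array(ci['camera_matrix']),1).tolist(),np.round(ci['extrinsics'],3).tolist())
print(r.get_obs())
E
```

```text
pics
scene -0.023184487424126952 [[449.2, 0.0, 307.6], [0.0, 449.2, 234.1], [0.0, 0.0, 1.0]] [[0.63, -0.43, 0.646, -0.006], [-0.776, -0.371, 0.51, -0.492], [0.021, -0.823, -0.567, 0.573], [0.0, 0.0, 0.0, 1.0]]
side -0.1433654612130485 [[526.3, 0.0, 316.8], [0.0, 526.3, 242.0], [0.0, 0.0, 1.0]] [[-0.862, -0.292, 0.415, 0.18], [-0.508, 0.494, -0.706, 0.529], [0.001, -0.819, -0.574, 0.537], [0.0, 0.0, 0.0, 1.0]]
wrist -0.01237240924757308 [[354.7, 0.0, 326.3], [0.0, 354.7, 241.0], [0.0, 0.0, 1.0]] [[0.45, 0.868, 0.209, 0.233], [0.893, -0.437, -0.105, 0.611], [-0.0, 0.234, -0.972, 0.384], [0.0, 0.0, 0.0, 1.0]]
{'t': 0.15, 'joint_pos': array([-1.16980526,  0.62914852,  0.03847824,  1.51809351, -0.02698165,
        0.99631952, -0.02000041]), 'qvel': array([-0.00025223, -0.00345336,  0.00035358, -0.00365038, -0.00066677,
       -0.00058862,  0.00196302]), 'effort': array([ 1.19066615e-03, -5.50091779e+01,  1.14505079e+00, -1.86815089e+01,
       -5.21018053e-02,  2.09286448e-02,  1.08278521e-04]), 'eef_pos': array([0.29228312, 0.58002268, 0.20477063]), 'tool_rot': array([ 0.3649154 ,  1.53992635, -0.367162  ]), 'wrist_force': array([0.43118218, 0.78592661, 0.17343804]), 'moment': array([-0.04279018, -0.0072877 ,  0.01783097]), 'grip_width': 0.9982570875683213}
```

View pics/scene0.png

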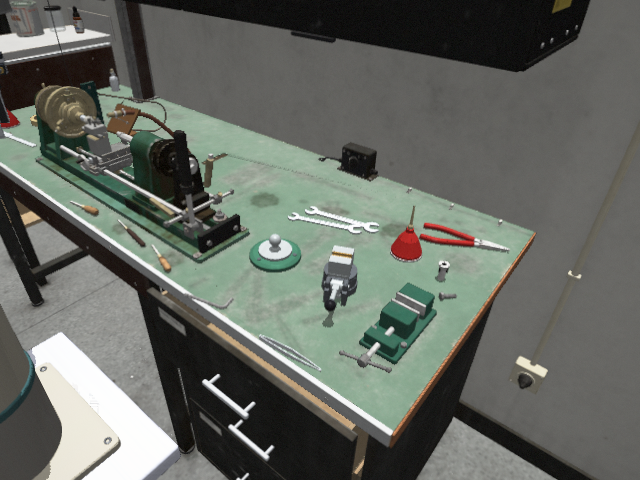

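View pics/side0.png

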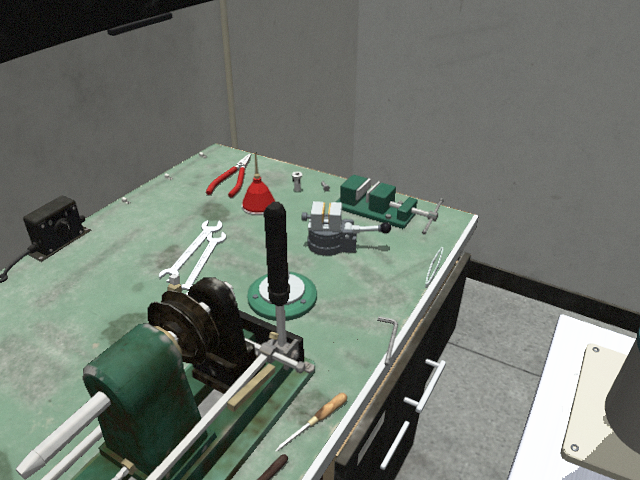

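The scene view shows the ball at about (275,240), the head's jaws at (342,262) and the knob near (329,305). In the side view the knob is at (386,228) and the jaws at (326,216). Next are enlarged crops for exact pixels.

```bash
python3 - <<'E'
import cv2,numpy as np
a=cv2.imread('pics/scene0.png')[220:320,240:370];b=cv2.imread('pics/side0.png')[190:320,235:400]
a=cv2.resize(a,(780,600),interpolation=cv2.INTER_CUBIC)[:, :]
b=cv2.resize(b,None,fx=4,fy=4,interpolation=cv2.INTER_CUBIC)
a=cv2.resize(cv2.imread('pics/scene0.png')[220:320,240:370],None,fx=3,fy=3,interpolation=cv2.INTER_CUBIC)
b=cv2.resize(cv2.imread('pics/side0.png')[190:290,235:400],None,fx=2.4,fy=2.4,interpolation=cv2.INTER_CUBIC)
c=np.zeros((300,800,3),np.uint8);c[:300,:390]=a;c[:240,400:796]=b
cv2.imwrite('pics/c1.png',c)
E
```

```text
(no output)
```

View pics/c1.png

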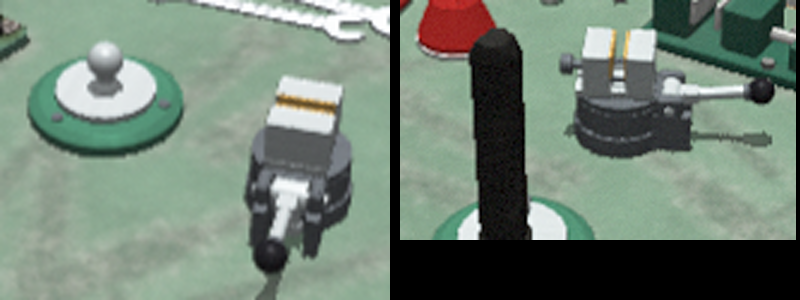

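The crops give the knob at scene (330,305) and side (385.4,227.9), the jaw top centre at scene (342,255.5) and side (326.7,208), and the ball at scene (275,239). I'll triangulate these.

```bash
python3 - <<'E'
from h import *
s=r.camera_info('scene');d=r.camera_info('side');w=r.camera_info('wrist')
print('knob',tri([ray(s,330,305),ray(d,385.4,227.9)]))
print('jawtop',tri([ray(s,342,255.5),ray(d,326.7,208)]),onplane(s,342,255.5,.076),onplane(d,326.7,208,.076))
print('ball',onplane(s,275,239,.042))
for n,c,f in (('scene',s,.02),('side',d,.02)):
    im=cv2.imread(f'pics/{n}0.png');hsv=cv2.cvtColor(im,cv2.COLOR_BGR2HSV)
    m=((hsv[...,1]<40)&(hsv[...,2]>190)).astype(np.uint8)
    k,l,st,ce=cv2.connectedComponentsWithStats(m)
    for i in range(1,k):
        if st[i,4]>150: print(n,st[i],ce[i],onplane(c,*ce[i],.02))
k=tri([ray(s,330,305),ray(d,385.4,227.9)])[0]
T=R.from_rotvec(r.get_obs()['tool_rot']).as_matrix();print(np.round(T,3))
print(proj(w,k))
E
```

```text
knob (array([ 0.45941852, -0.17703654,  0.04143367]), [np.float64(0.00041152240954074533), np.float64(0.0004115224095408561)])
jawtop (array([ 0.55096642, -0.13482106,  0.07411838]), [np.float64(0.00041945999831858374), np.float64(0.00041945999831843493)]) [ 0.54824561 -0.13633674  0.076     ] [ 0.54998892 -0.13259069  0.076     ]
ball [0.54204956 0.02484669 0.042     ]
scene [ 57  25  52  18 436] [76.55504587 34.68348624] [1.35108296 2.37258827 0.02      ]
scene [  0  28  58  25 792] [26.61994949 41.08459596] [1.07669646 2.41102172 0.02      ]
scene [  0 162 193 133 901] [101.32630411 233.59933407] [0.33611594 0.34228776 0.02      ]
scene [104 170  77  42 207] [143.48792271 191.14009662] [0.5035408  0.43397187 0.02      ]
scene [288 206  91  27 672] [335.29910714 220.44047619] [ 0.70822021 -0.00803118  0.02      ]
scene [259 240  33  19 388] [274.8814433  249.76804124] [0.53618934 0.02042466 0.02      ]
scene [ 193  299  200  136 1247] [297.64955894 368.80513232] [ 0.33563079 -0.20995607  0.02      ]
scene [   32   332   146   148 11522] [ 95.62567263 418.14988717] [ 0.09562782 -0.0
[... 638 characters left out ...]
364024] [0.10907995 0.02656129 0.02      ]
side [ 302  353   85  127 1054] [343.77703985 421.58918406] [0.34203656 0.19124277 0.02      ]
side [ 146  354  120  126 1104] [205.64945652 418.66576087] [0.48306208 0.27149597 0.02      ]
side [405 359  41  51 351] [428.47863248 384.91168091] [0.27594575 0.09022067 0.02      ]
side [  16  392   90   82 1022] [ 60.45401174 431.        ] [0.61743171 0.38078485 0.02      ]
side [381 421  28  46 223] [394.39013453 444.18834081] [0.27794626 0.19002004 0.02      ]
side [ 41 425  60  55 463] [ 71.9762419  453.69330454] [0.58100998 0.39361007 0.02      ]
[[-0.001  0.45   0.893]
 [-0.001  0.893 -0.45 ]
 [-1.    -0.001  0.   ]]
[-119.25768633  582.57939181]
```

View pics/wrist0.png

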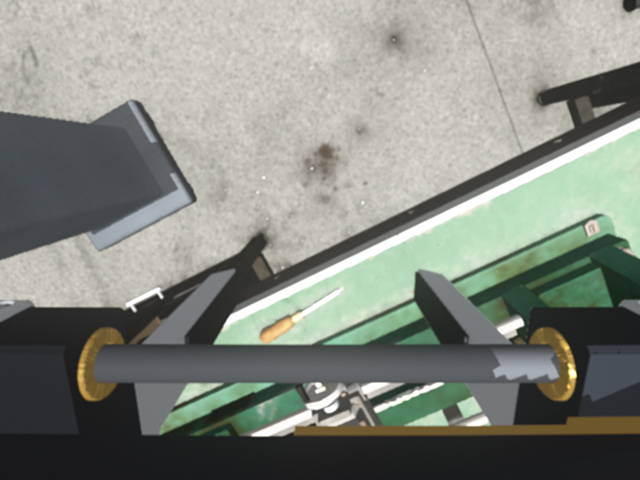

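The wrist view shows only the lathe and a screwdriver, since the tool is still over the lathe. The head stands at about (0.548,-0.135), heading about 0.44 rad, and the knob is at height 41 mm, so the lever is nearly down. Before moving I'll check the tall black handle for clearance.

```bash
python3 - <<'E'
from h import *
s=r.camera_info('scene');d=r.camera_info('side')
print('handle',tri([ray(s,180,132),ray(d,275,204)]))
print('oilcan tip',tri([ray(s,413,206),ray(d,255,154)]))
o=r.get_obs();T=R.from_rotvec(o['tool_rot']).as_matrix()
print(T.T@(np.array([.42,-.15,.205])-o['eef_pos']))
E
```

```text
handle (array([0.44574512, 0.15959371, 0.26563297]), [np.float64(0.0005282512623695069), np.float64(0.0005282512623694022)])
oilcan tip (array([ 0.72937125, -0.17781056,  0.1149505 ]), [np.float64(0.0008153454927658161), np.float64(0.0008153454927659301)])
[ 0.00064997 -0.59444081  0.44258837]
```

```bash
python3 -m crank '9.4 -4 0 0 0 0 0; 9.4 -9 0 0 0 0 0; 9.4 -12 -3 2.4 0 0 0; 9.4 -12 -6 4.9 -.09 0 0; 9.4 -12 -10 8.2 -.18 0 0; 9.4 -12 -14 11.4 -.27 0 0; 9.4 -12 -18 14.7 -.36 0 0; 9.4 -12 -22 17.9 -.45 0 0; 9.4 -12 -26 21.2 -.54 0 0; 9.4 -12 -30 24.5 -.63 0 0; 9.4 -12 -34 27.7 -.72 0 0; 9.4 -12 -38 31 -.8 0 0'
python3 - <<'E'
from h import *
o=r.get_obs();T=R.from_rotvec(o['tool_rot']).as_matrix();print(o['eef_pos'],T)
# commanded-based: start minus
print(T.T@(np.array([.459,-.177,.2])-o['eef_pos']), np.arctan2(T[1,2],T[0,2]))
E
```

```text
t: 1.65
eef_pos: [0.3983, 0.1, 0.3255]
tool_rot: [-0.264, 1.554, 0.264]
wrist_force: [1.5, 0.4, 0.0]
grip_width: 0.998
[0.39830622 0.09995425 0.32551987] [[ 2.54103538e-04 -3.29739702e-01  9.44071853e-01]
 [ 2.14304371e-04  9.44071880e-01  3.29739654e-01]
 [-9.99999945e-01  1.18530712e-04  3.10556665e-04]]
[ 0.12547593 -0.28149274 -0.03406249] 0.33602780948292726
```

```bash
python3 -m crank '9.4 0 -5 -.6 -.03 0 0; 9.4 0 -10 -1.2 -.06 0 0; 9.4 0 -15 -1.8 -.1 0 0; 9.4 2 -20 -2.4 -.1 0 0; 9.4 6 -24 -3 -.1 0 0; 9.4 10 -27 -3.4 -.1 0 0; 9.4 12 -28 -3.4 -.1 0 0; 9.4 12 -28 -3.4 -.1 0 0; 9.4 12 -28 -3.4 -.1 0 0'
python3 - <<'E'
from h import *
o=r.get_obs();w=r.camera_info('wrist');shot('wrist','w1.png')
T=R.from_rotvec(o['tool_rot']).as_matrix();print(o['eef_pos'],np.arctan2(T[1,2],T[0,2]))
for p in [(.4594,-.177,.0414),(.549,-.1345,.076),(.542,.025,.042)]: print(proj(w,p))
E
```

```text
t: 2.78
eef_pos: [0.4581, -0.1736, 0.2062]
tool_rot: [-0.34, 1.543, 0.34]
wrist_force: [0.6, 0.3, -0.5]
grip_width: 0.999
[ 0.4581247  -0.17359355  0.20615645] 0.43386055186041245
[321.81535037 224.32552215]
[322.65022692 332.9488143 ]
[457.93561168 367.97122049]
```

View pics/w1.png

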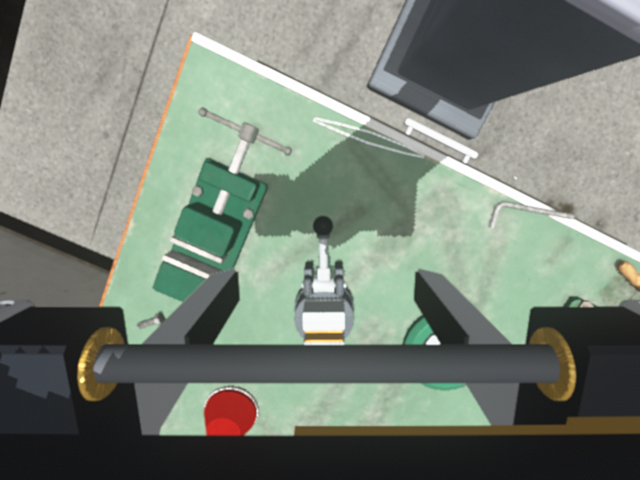

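The knob shows at (322.5,226), within 2 px of the prediction, and the lever lies along the tool's z. I'll go down and pinch the knob.

```bash
python3 -m crank '5 4 -.3 .05 0 0 0; 5 8 -.3 .05 0 0 0; 5 12 -.3 .05 0 0 0; 5 15 -.3 .05 0 0 0; 5 17 -.3 .05 0 0 0; 5 18.3 -.3 .05 0 0 0; 5 18.3 -.3 .05 0 0 0; 1 18.3 -.3 .05 0 0 0; 1 18.3 -.3 .05 0 0 0; 1 18.3 -.3 .05 0 0 0;1 18.3 -.3 .05 0 0 0' 6
python3 - <<'E'
from h import *
o=r.get_obs();print(o['eef_pos'],o['wrist_force'],o['moment'])
E
```

```text
t: 4.2
eef_pos: [0.4598, -0.1768, 0.0227]
tool_rot: [-0.34, 1.543, 0.339]
wrist_force: [-0.6, -1.2, 0.3]
grip_width: 0.208
[ 0.45975181 -0.17676621  0.02272236] [-0.57078017 -1.2237672   0.25551006] [-0.01036711 -0.04475817  0.00617821]
```

```bash
python3 -m crank '1 -.58 0 .09 0 0 0; 1 -1.21 0 .25 0 0 0; 1 -1.82 0 .47 0 0 0; 1 -2.4 0 .76 0 0 0; 1 -2.96 0 1.1 0 0 0; 1 -3.47 0 1.49 0 0 0; 1 -3.95 0 1.93 0 0 0; 1 -4.38 0 2.42 0 0 0; 1 -4.57 0 2.68 0 0 0; 1 -4.57 0 2.68 0 0 0' 6
python3 - <<'E'
from h import *
o=r.get_obs();print(o['eef_pos'],o['wrist_force'],o['moment']);shot('side','s2.png');shot('scene','sc2.png')
a=cv2.imread('pics/scene0.png')
a=cv2.resize(cv2.imread('pics/sc2.png')[200:320,240:400],None,fx=2.5,fy=2.5,interpolation=cv2.INTER_CUBIC)
b=cv2.resize(cv2.imread('pics/s2.png')[170:290,240:400],None,fx=2.5,fy=2.5,interpolation=cv2.INTER_CUBIC)
cv2.imwrite('pics/c2.png',np.hstack([a,b]))
E
```

```text
t: 5.45
eef_pos: [0.4838, -0.1653, 0.0683]
tool_rot: [-0.34, 1.544, 0.34]
wrist_force: [-1.1, -1.8, 1.8]
grip_width: 0.21
[ 0.48379509 -0.16531855  0.06832916] [-1.12444434 -1.77896389  1.78686935] [-0.23738231  0.24525494 -0.0449951 ]
```

View pics/c2.png

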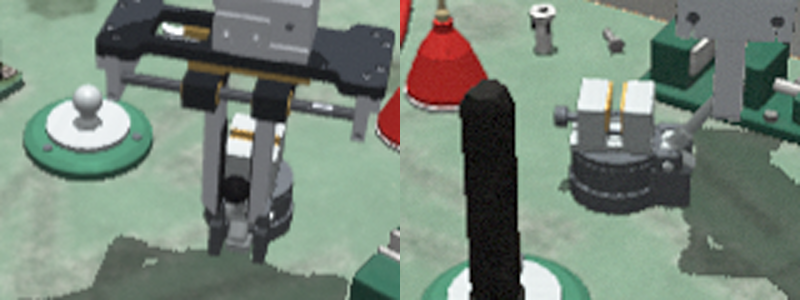

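The left crop shows the knob between the fingers in front of the jaws, and the right crop shows the rod pointing steeply up. The lever is raised. I'll release it and move up and forward over the jaws.

```bash
python3 -m crank '6.4 0 0 0 0 0 0; 6.4 0 0 0 0 0 0; 6.4 -2 0 0 0 0 0; 6.4 -5 0 0 0 0 0; 6.4 -8 0 0 0 0 0; 6.4 -9 0 3 0 0 0; 6.4 -9 0 6 0 0 0; 6.4 -9 0 7.4 0 0 0; 6.4 -9 0 7.4 0 0 0; 6.4 -9 0 7.4 0 0 0'
python3 - <<'E'
from h import *
o=r.get_obs();print(o['eef_pos'],o['wrist_force']);w=r.camera_info('wrist')
shot('wrist','w3.png');shot('scene','sc3.png');shot('side','s3.png')
print(proj(w,(.549,-.1345,.076)))
a=cv2.resize(cv2.imread('pics/sc3.png')[200:320,240:400],None,fx=2.5,fy=2.5,interpolation=cv2.INTER_CUBIC)
b=cv2.resize(cv2.imread('pics/w3.png'),(400,300))
cv2.imwrite('pics/c3.png',np.hstack([a,b]))
E
```

```text
t: 6.8
eef_pos: [0.5495, -0.135, 0.1577]
tool_rot: [-0.339, 1.546, 0.339]
wrist_force: [-0.0, 0.5, 0.3]
grip_width: 0.68
[ 0.54947575 -0.13502639  0.15772943] [-0.01845516  0.50038168  0.29272721]
[326.21603438 245.51218977]
```

View pics/c3.png

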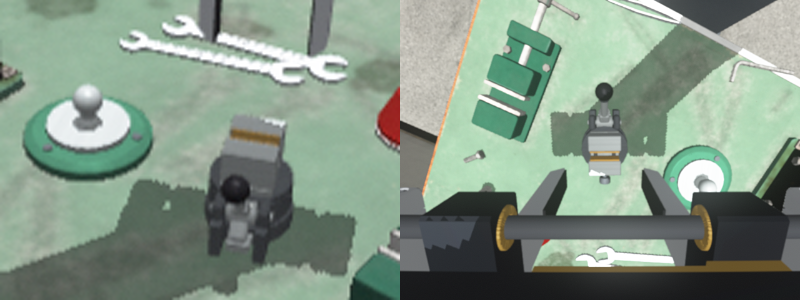

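Left, the knob stands high in front of the jaws. Right, the wrist view has the jaw centre at about (327,248) against a predicted (326,245.5), and the ball near (491,298). I'll refine the ball position from the green base and the ball.

```bash
python3 - <<'E'
from h import *
# time static: wrist pose unchanged since shot
w=r.camera_info('wrist');s=r.camera_info('scene')
for n,c,roi in (('w3',w,(420,540,220,345)),('sc3',s,(245,305,225,275))):
    im=cv2.imread(f'pics/{n}.png');x0,x1,y0,y1=roi
    hsv=cv2.cvtColor(im,cv2.COLOR_BGR2HSV)[y0:y1,x0:x1]
    g=((hsv[...,0]>65)&(hsv[...,0]<90)&(hsv[...,1]>130)).astype(np.uint8)
    wh=((hsv[...,1]<30)&(hsv[...,2]>195)).astype(np.uint8)
    for nm,m in (('green',g),('white',wh)):
        m=cv2.morphologyEx(m,cv2.MORPH_OPEN,np.ones((2,2),np.uint8))
        k=max(cv2.findContours(m,cv2.RETR_EXTERNAL,cv2.CHAIN_APPROX_NONE)[0],key=cv2.contourArea)
        h=cv2.convexHull(k); e=cv2.fitEllipse(h); print(n,nm,cv2.boundingRect(k),e, onplane(c,e[0][0]+x0,e[0][1]+y0,.02 if nm=='white' else .012))
    gr=cv2.cvtColor(im,cv2.COLOR_BGR2GRAY)[y0:y1,x0:x1];gr=cv2.resize(gr,None,fx=4,fy=4,interpolation=cv2.INTER_CUBIC)
    f=(354.7*.025/.3 if n=='w3' else 449*.025/.85)*2
    cs=cv2.HoughCircles(gr,cv2.HOUGH_GRADIENT,1,20,param1=80,param2=12,minRadius=int(f*.7),maxRadius=int(f*1.4))
    for q in (cs[0][:4] if cs is not None else []):
        print(n,'ball',q/4+[x0,y0,0],onplane(c,q[0]/4+x0,q[1]/4+y0,.042))
cv2.imwrite('pics/c4.png',cv2.resize(cv2.imread('pics/w3.png')[200:360,400:560],None,fx=3.5,fy=3.5,interpolation=cv2.INTER_CUBIC))
E
```

```text
Traceback (most recent call last):
ValueError: max() iterable argument is empty
```

```bash
python3 - <<'E'
from h import *
w=r.camera_info('wrist');s=r.camera_info('scene')
for n,c,roi in (('w3',w,(420,540,220,345)),('sc3',s,(245,305,225,275))):
    im=cv2.imread(f'pics/{n}.png');x0,x1,y0,y1=roi
    hsv=cv2.cvtColor(im,cv2.COLOR_BGR2HSV)[y0:y1,x0:x1]
    print(hsv[::25,::12].tolist() if n=='w3' else '')
    gr=cv2.cvtColor(im,cv2.COLOR_BGR2GRAY)[y0:y1,x0:x1];gr=cv2.resize(gr,None,fx=4,fy=4,interpolation=cv2.INTER_CUBIC)
    f=(354.7*.025/.3 if n=='w3' else 449*.025/.85)*2
    cs=cv2.HoughCircles(gr,cv2.HOUGH_GRADIENT,1,20,param1=80,param2=12,minRadius=int(f*.7),maxRadius=int(f*1.4))
    for q in (cs[0][:4] if cs is not None else []):
        print(n,'ball',q/4+[x0,y0,0],onplane(c,q[0]/4+x0,q[1]/4+y0,.042))
cv2.imwrite('pics/c4.png',np.hstack([cv2.resize(cv2.imread('pics/w3.png')[220:340,420:540],None,fx=3.3333,fy=3.3333,interpolation=cv2.INTER_CUBIC),cv2.resize(cv2.imread('pics/sc3.png')[225:275,250:300],(400,400),interpolation=cv2.INTER_CUBIC)]))
E
```

```text
[[[63, 53, 134], [65, 47, 223], [64, 45, 222], [65, 45, 222], [65, 46, 217], [58, 27, 226], [55, 30, 211], [52, 25, 226], [59, 33, 203], [62, 37, 221]], [[64, 49, 131], [60, 32, 224], [73, 84, 88], [76, 110, 179], [76, 110, 200], [76, 109, 209], [76, 109, 206], [76, 108, 182], [63, 36, 208], [62, 31, 228]], [[59, 33, 223], [76, 110, 178], [76, 111, 207], [0, 0, 255], [90, 1, 254], [90, 1, 254], [90, 1, 253], [90, 1, 253], [77, 108, 208], [75, 105, 183]], [[90, 14, 127], [76, 112, 198], [78, 23, 199], [90, 1, 253], [60, 1, 255], [80, 17, 132], [90, 4, 231], [87, 10, 224], [83, 9, 247], [71, 67, 194]], [[100, 12, 126], [99, 14, 128], [105, 12, 128], [76, 112, 203], [81, 26, 68], [83, 32, 64], [90, 21, 62], [85, 26, 59], [81, 31, 58], [80, 29, 53]]]
w3 ball [484.625      293.375       14.27499962] [0.53849105 0.01587025 0.042     ]
w3 ball [450.875      328.375       15.47500038] [0.58085462 0.00531102 0.042     ]
w3 ball [489.125      288.375       18.92499924] [0.53272441 0.0170821  0.042     ]
w3 ball [463.625      283.375       18.70000076] [ 0.53811755 -0.00596295  0.042     ]

sc3 ball [267.375      249.125        8.57499981] [0.50652646 0.01275701 0.042     ]
sc3 ball [283.625      248.625        8.02499962] [ 0.52875267 -0.01053786  0.042     ]
sc3 ball [275.125     238.875       4.9749999] [0.54254379 0.02495308 0.042     ]
sc3 ball [275.875      250.875        8.57499981] [ 0.51320904 -0.00391426  0.042     ]
```

View pics/c4.png

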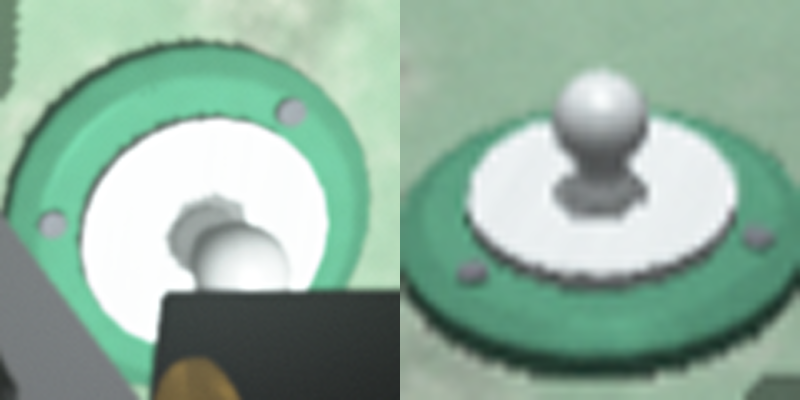

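```bash
python3 - <<'E'
from h import *
w=r.camera_info('wrist');s=r.camera_info('scene')
print('w collar',onplane(w,481.2,290.8,.02),'w ball',onplane(w,492.9,301,.042))
print('s collar',onplane(s,275.3,248.9,.02),'s ball',onplane(s,275,239.6,.042))
print('tri',tri([ray(w,492.9,301),ray(s,275,239.6)]))
print('jaw w',onplane(w,327,248,.076))
E
```

```text
w collar [0.54125577 0.02482535 0.02      ] w ball [0.54168365 0.0264147  0.042     ]
s collar [0.53897114 0.02180334 0.02      ] s ball [0.54048166 0.02341005 0.042     ]
tri (array([0.54219548, 0.02620073, 0.04050083]), [np.float64(0.001044431702442887), np.float64(0.0010444317024429156)])
jaw w [ 0.55121626 -0.13306805  0.076     ]
```

Two views agree on how far the head must go: about (-8, +160) mm in world axes, with scene and wrist differing by under 2 mm. I'll go down and grip the jaws.

```bash
python3 -m crank '6.4 3 0 .1 0 0 0; 6.4 6 0 .1 0 0 0; 6.4 9 0 .1 0 0 0; 6.4 10.5 0 .1 0 0 0; 6.4 11 0 .1 0 0 0; 6.4 11 0 .1 0 0 0; 3 11 0 .1 0 0 0; 3 11 0 .1 0 0 0; 3 11 0 .1 0 0 0; 3 11 0 .1 0 0 0' 40
python3 - <<'E'
from h import *
o=r.get_obs();print(o['eef_pos'],o['wrist_force'],o['moment'],o['grip_width'])
E
```

```text
t: 8.2
eef_pos: [0.552, -0.1333, 0.0487]
tool_rot: [-0.34, 1.543, 0.34]
wrist_force: [-1.3, 1.5, 5.1]
grip_width: 0.417
[ 0.55199176 -0.13330638  0.04866251] [-1.33386022  1.4848353   5.11165834] [ 0.50287649  0.24461056 -0.04476441] 0.4170429923935065
```

```bash
python3 -m crank '3 -1 0 0 0 0 0; 3 -3 0 0 0 0 0; 3 -5 0 0 0 0 0; 3 -7 0 0 0 0 0; 3 -8.5 0 0 0 0 0; 3 -8.5 1.5 .6 0 0 0; 3 -8.5 4 1.6 0 0 0; 3 -8.5 6.5 2.6 0 0 0; 3 -8.5 9 3.6 0 0 0; 3 -8.5 11.5 4.6 0 0 0; 3 -8.5 13.5 5.5 0 0 0; 3 -8.5 14.9 6 0 0 0' 45
python3 -m crank '3 0 0 0 0 0 0; 3 0 0 0 0 0 0; 3 0 0 0 0 0 0'
python3 - <<'E'
from h import *
o=r.get_obs();print(o['eef_pos'],o['wrist_force'],o['moment'],o['grip_width']);shot('side','s5.png');shot('scene','sc5.png')
T=R.from_rotvec(o['tool_rot']).as_matrix();print(np.arctan2(T[1,2],T[0,2]),T[:,0])
a=cv2.resize(cv2.imread('pics/sc5.png')[165:275,225:345],(400,367),interpolation=cv2.INTER_CUBIC)
b=cv2.resize(cv2.imread('pics/s5.png')[210:320,230:350],(400,367),interpolation=cv2.INTER_CUBIC)
cv2.imwrite('pics/c5.png',np.hstack([a,b]))
E
```

```text
t: 9.7
eef_pos: [0.5426, 0.0293, 0.1322]
tool_rot: [-0.341, 1.546, 0.343]
wrist_force: [0.4, 0.0, -7.8]
grip_width: 0.422
t: 10.07
eef_pos: [0.5438, 0.0251, 0.1332]
tool_rot: [-0.339, 1.544, 0.338]
wrist_force: [-0.3, -0.3, -8.4]
grip_width: 0.416
[0.54383024 0.02511608 0.1331809 ] [-0.25078492 -0.25525205 -8.37773668] [ 0.06883135 -0.01283787 -0.00404313] 0.4157481394291141
0.43122915173177034 [ 9.51602160e-05 -7.44314803e-04 -9.99999718e-01]
```

View pics/c5.png

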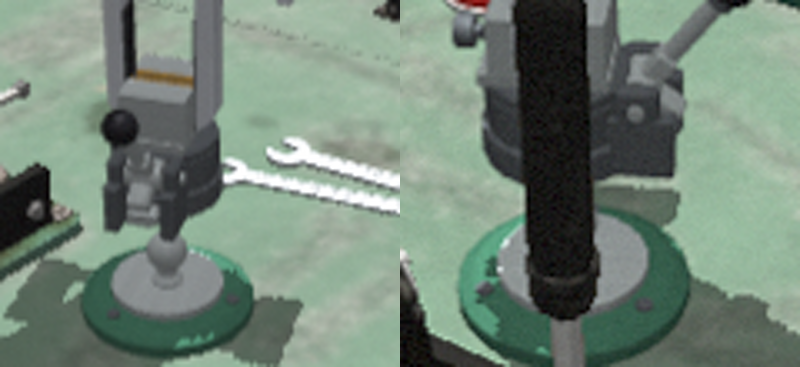

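The head hangs upright over the ball with the lever raised: ball at crop (165,250), housing directly above it. I'll lower in stages and watch the forces.

```bash
python3 -m crank '3 .8 .1 .04 0 0 0; 3 1.6 .1 .04 0 0 0; 3 2.4 .1 .04 0 0 0; 3 3.2 .1 .04 0 0 0; 3 4 .1 .04 0 0 0; 3 4.4 .1 .04 0 0 0; 3 4.4 .1 .04 0 0 0;3 4.4 .1 .04 0 0 0'
python3 - <<'E'
from h import *
o=r.get_obs();print(o['eef_pos'],o['wrist_force'],o['moment'],o['grip_width'])
E
python3 -m crank '3 .3 0 0 0 0 0; 3 .6 0 0 0 0 0; 3 .8 0 0 0 0 0; 3 .8 0 0 0 0 0'
python3 - <<'E'
from h import *
o=r.get_obs();print(o['eef_pos'],o['wrist_force'],o['moment'],o['grip_width'])
E
```

```text
t: 11.18
eef_pos: [0.5423, 0.0256, 0.0881]
tool_rot: [-0.34, 1.547, 0.338]
wrist_force: [-1.5, -5.7, -11.3]
grip_width: 0.416
[0.54234078 0.02557453 0.08809864] [ -1.45779758  -5.72279505 -11.25256475] [-1.34585443  0.36261725 -0.00605676] 0.4160597037474588
t: 11.68
eef_pos: [0.5424, 0.0255, 0.0805]
tool_rot: [-0.34, 1.547, 0.338]
wrist_force: [-2.1, -5.4, -8.7]
grip_width: 0.418
[0.54243665 0.0255276  0.08048469] [-2.08635108 -5.36344576 -8.65677159] [-1.44887222  0.5222086  -0.0151952 ] 0.41804894090665773
```

```bash
python3 -m crank '3 0 -.12 -.1 0 0 0; 3 0 -.12 -.1 0 0 0'
python3 - <<'E'
from h import *
o=r.get_obs();print(o['eef_pos'],o['wrist_force'],o['moment'],o['grip_width'])
E
python3 -m crank '3 .3 0 0 0 0 0; 3 .6 0 0 0 0 0; 3 .8 0 0 0 0 0; 3 .8 0 0 0 0 0'
python3 - <<'E'
from h import *
o=r.get_obs();print(o['eef_pos'],o['wrist_force'],o['moment'],o['grip_width'])
E
```

```text
t: 11.92
eef_pos: [0.5424, 0.0254, 0.0806]
tool_rot: [-0.34, 1.546, 0.339]
wrist_force: [-3.3, -4.3, -10.5]
grip_width: 0.416
[0.54237454 0.02536421 0.08060811] [ -3.33120437  -4.26088763 -10.51113613] [-1.11476792  0.6410941  -0.06032992] 0.41628512139993873
t: 12.42
eef_pos: [0.5425, 0.0253, 0.0729]
tool_rot: [-0.34, 1.546, 0.339]
wrist_force: [-1.8, -5.2, -7.9]
grip_width: 0.417
[0.54254492 0.02529957 0.0729066 ] [-1.78645371 -5.18475809 -7.90490728] [-1.23606132  0.81224889  0.02440651] 0.41672647818322156
```

```bash
python3 -m crank '3 .2 -.08 -.03 0 0 0; 3 .4 -.08 -.03 0 0 0; 3 .5 -.08 -.03 0 0 0; 3 .5 -.08 -.03 0 0 0;3 .5 -.08 -.03 0 0 0'
python3 - <<'E'
from h import *
o=r.get_obs();print(o['eef_pos'],o['wrist_force'],o['moment'],o['grip_width'],R.from_rotvec(o['tool_rot']).as_matrix()[:,0])
E
```

```text
t: 13.05
eef_pos: [0.5426, 0.025, 0.0688]
tool_rot: [-0.339, 1.545, 0.34]
wrist_force: [-4.6, -4.5, 1.1]
grip_width: 0.42
[0.54259032 0.02500062 0.06877684] [-4.62153569 -4.50021364  1.06554322] [-0.97299579  1.33620037  0.00271208] 0.4201842571448824 [-1.27096767e-03  1.07708836e-04 -9.99999187e-01]
```

The collar now carries the weight: TCP z is 68.8 mm as predicted and Fz went from -8 to +1 N. I'll press lightly, release and lift off.

```bash
python3 -m crank '3 .1 0 0 0 0 0; 6.4 .1 0 0 0 0 0; 6.4 .1 0 0 0 0 0; 6.4 .1 0 0 0 0 0; 6.4 -3 0 0 0 0 0; 6.4 -7 0 0 0 0 0; 6.4 -11 0 0 0 0 0; 6.4 -11 0 0 0 0 0; 6.4 -11 0 0 0 0 0'
python3 - <<'E'
from h import *
o=r.get_obs();print(o['eef_pos'],o['wrist_force'],o['grip_width']);w=r.camera_info('wrist')
shot('side','s6.png');shot('scene','sc6.png');shot('wrist','w6.png')
a=cv2.resize(cv2.imread('pics/sc6.png')[195:285,225:345],(400,300),interpolation=cv2.INTER_CUBIC)
b=cv2.resize(cv2.imread('pics/w6.png'),(400,300))
cv2.imwrite('pics/c6.png',np.hstack([a,b]))
d=np.array([np.cos(.434),np.sin(.434)]);c=np.array([.5415,.0245])
for ph in (.8,.95,1.0):
    p=c-d*(.036+.065*np.cos(ph)); p=(p[0],p[1],.054+.065*np.sin(ph)); print(ph,p,proj(w,p),proj(r.camera_info('scene'),p))
E
```

```text
t: 14.18
eef_pos: [0.5432, 0.0257, 0.1778]
tool_rot: [-0.34, 1.544, 0.34]
wrist_force: [0.4, -0.1, -0.6]
grip_width: 0.682
[0.54321159 0.02570654 0.17778706] [ 0.42265349 -0.14920259 -0.58665848] 0.6815314368684131
0.8 (np.float64(0.4677500018084263), np.float64(-0.009681006065154693), np.float64(0.10062814590846898)) [324.67495992 130.55083134] [260.76918496 237.66720754]
0.95 (np.float64(0.4745333949844003), np.float64(-0.006537098146838467), np.float64(0.10687200781130929)) [324.66523347 141.4064294 ] [261.97931866 232.62435885]
1.0 (np.float64(0.4769737817966452), np.float64(-0.005406048947162751), np.float64(0.10869561401251326)) [324.66333911 145.42587513] [262.42140533 231.00800163]
```

View pics/c6.png

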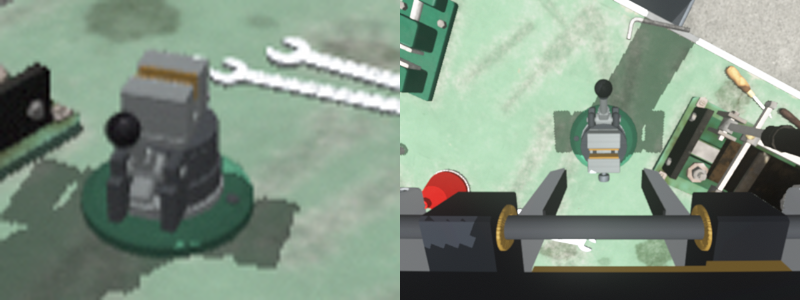

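The head sits on the collar with the lever still up; the knob at wrist (325,141) matches 0.95 rad. I'll move back over the knob and pinch it.

```bash
python3 -m crank '5 0 0 -3 0 0 0; 5 0 0 -6 0 0 0; 5 0 0 -7.6 0 0 0; 5 1 0 -7.6 0 0 0; 5 4 0 -7.6 0 0 0; 5 7 0 -7.6 0 0 0; 5 9 0 -7.6 0 0 0; 5 9 0 -7.6 0 0 0; 1 9 0 -7.6 0 0 0; 1 9 0 -7.6 0 0 0; 1 9 0 -7.6 0 0 0; 1 9 0 -7.6 0 0 0' 6
python3 - <<'E'
from h import *
o=r.get_obs();print(o['eef_pos'],o['wrist_force'],o['grip_width'])
E
```

```text
t: 15.82
eef_pos: [0.4748, -0.0067, 0.0886]
tool_rot: [-0.34, 1.543, 0.34]
wrist_force: [-0.7, -0.3, 1.1]
grip_width: 0.205
[ 0.47476851 -0.00666287  0.08861817] [-0.70555676 -0.30425092  1.09827652] 0.20548382696978998
```

```bash
python3 -m crank '1 .63 0 -.75 0 0 0; 1 1.36 0 -1.39 0 0 0; 1 2.17 0 -1.92 0 0 0; 1 3.06 0 -2.33 0 0 0; 1 4 0 -2.59 0 0 0; 1 4.64 0 -2.69 0 0 0; 1 5.2 0 -2.72 0 0 0; 1 5.3 0 -2.72 0 0 0; 1 5.4 0 -2.72 0 0 0; 1 5.5 0 -2.72 0 0 0; 1 5.5 0 -2.72 0 0 0'
python3 - <<'E'
from h import *
o=r.get_obs();print(o['eef_pos'],o['wrist_force'],o['moment'],o['grip_width'])
E
```

```text
t: 17.2
eef_pos: [0.4486, -0.0183, 0.0332]
tool_rot: [-0.339, 1.546, 0.34]
wrist_force: [-1.7, -2.3, 4.9]
grip_width: 0.205
[ 0.44863013 -0.01825233  0.0331603 ] [-1.66715347 -2.31249258  4.93745629] [-0.45631737  0.63495755  0.05288288] 0.20483338567512982
```

```bash
python3 -m crank '5 0 0 0 0 0 0; 5 0 0 0 0 0 0; 5 0 0 0 0 0 0; 5 -3 0 0 0 0 0; 5 -7 0 0 0 0 0; 5 -11 0 0 0 0 0; 5 -14 0 0 0 0 0; 5 -14 0 0 0 0 0; 5 -14 0 0 0 0 0'
python3 - <<'E'
from h import *
o=r.get_obs();print(o['eef_pos'],o['wrist_force'],o['grip_width']);w=r.camera_info('wrist')
shot('side','s7.png');shot('scene','sc7.png');shot('wrist','w7.png')
a=cv2.resize(cv2.imread('pics/sc7.png')[195:285,225:345],(400,300),interpolation=cv2.INTER_CUBIC)
b=cv2.resize(cv2.imread('pics/s7.png')[225:300,260:360],(400,300),interpolation=cv2.INTER_CUBIC)
cv2.imwrite('pics/c7.png',np.hstack([a,b]))
d=np.array([np.cos(.434),np.sin(.434)]);c=np.array([.5415,.0245])
for ph in (0,.1,.2):
    p=c-d*(.036+.065*np.cos(ph)); p=(p[0],p[1],.054+.065*np.sin(ph)); print(ph,p,[proj(r.camera_info(n),p) for n in('scene','side','wrist')])
E
```

```text
t: 18.32
eef_pos: [0.4492, -0.0178, 0.1725]
tool_rot: [-0.34, 1.545, 0.34]
wrist_force: [0.4, 0.4, -0.4]
grip_width: 0.534
[ 0.44920527 -0.01776088  0.17253307] [ 0.40735188  0.37428364 -0.42600344] 0.5337599719350359
0 (np.float64(0.449863609081256), np.float64(-0.017970835397801373), np.float64(0.054)) [array([258.24435062, 264.17039335]), array([347.13387623, 273.62246602]), array([324.87829112, 236.47390403])]
0.1 (np.float64(0.45015823301324254), np.float64(-0.017834285666911733), np.float64(0.06048917208204383)) [array([258.1549547, 261.3014889]), array([347.06575925, 270.14546865]), array([324.86626288, 238.55314408])]
0.2 (np.float64(0.45103916102426334), np.float64(-0.017426000834016533), np.float64(0.06691350650167897)) [array([258.18372162, 258.22931937]), array([346.55330488, 266.64253036]), array([324.8551962 , 241.46497219])]
```

View pics/c7.png

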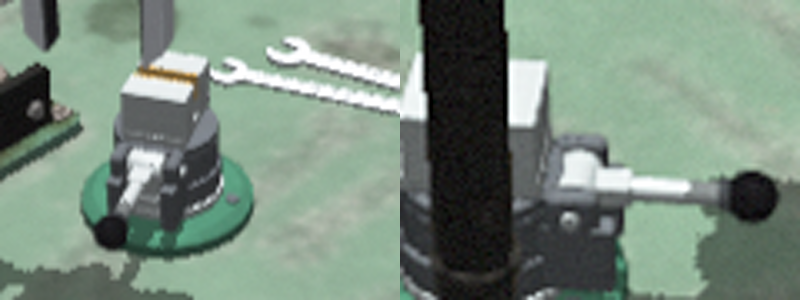

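The knob is at scene (258,264.9) and side (347.8,274). Both match 0 rad, for which (258.2,264.2) and (347.1,273.6) are predicted. The gripper is clear, so I'm handing in.

```bash
python3 -c "
from workcell import r
print(r.close_job())"
```

```text
the job is handed in; nothing more can be done
None
```

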